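# Lay a standing tube down against the length stop

## Robot

A 6-joint arm with a two-finger parallel gripper is mounted at the origin on a cart in front of the work surface, level with it; the furniture and walls round the work are solid. World frame = base frame: x ahead of the robot, y to its left, z up, the work surface at z = 0. Lengths are in m, angles in degrees, forces in N, time in s.
With the tool pointing down it reaches from about 0.35 to 0.875 m from the base axis. Payload 4.2 kg.
Tool frame: the origin (TCP) lies midway between the tips of the shut fingers; the grasp point (between the pads) lies 19 mm behind it; z points along the fingers, x is the direction in which the jaws open and shut, and the axes are right-handed (so a half turn about z gives the same grasp; the last joint's range is limited). The gripper opens to 87 mm and grips with 3 to 60 N. Pads are 19 mm wide; open, the fingers measure 117 mm over their backs; the gripper's body (75 mm by 190 mm) begins 51 mm behind the grasp point.
Start: joints at [-50.902, 22.042, 0.453, 0, -68.411, -14.817], TCP at [0.257, -0.57, 0.196] pointing down, gripper open.
Joint ranges: [-179.83, 179.83], [-69.29, 118.12], [-61.27, 80.66], [-181.25, 117.63], [-171.15, -9.14], [-177.46, 177.46]. Speed limits (degrees/s): [159.86, 159.86, 180, 180, 180, 180].

## Interface

Orientations are given as a 3x3 rotation matrix whose columns are the frame's x, y, z axes.
In Python, from station import sense, capture, finish_job, find_in gives the robot as it stands.
- The arm moves only by the shell command python3 -m creep 'ROWS'. ROWS is JSON, a list of rows, each a list of 7 numbers: the shift along the tool's x, y, z in mm, then the turn, a rotation vector about the tool's x, y, z in degrees, then the opening, from 0 (shut) to 1 (fully open). A call has exactly 10 rows; each row shifts and turns the commanded pose from where the row before left it, along the tool's axes as they then stand; what a row does not reach is not made up. A row lasts 1/8 s, in which the tool goes at most 62.5 mm and 10.7 degrees, less where a joint would pass 70% of its speed; a pose out of reach is approached as far as the arm can. A call with a gripper value outside its range is refused whole. The fingers move at their own pace and stop on an object; the grip force is fixed at half the most. Time passes only in rows, so rows that do not move let the fingers close, or fill a call up. It gives the time, the measured TCP pose, the force and the opening at its end, in the units of the state.
- sense(): the state, without advancing time (a new reading comes with each control period).
- capture(name): name is "scene" or "side" or "wrist"; returns a dict with "color" (480x640x3 uint8, blue, green, red), "vertical_fov" (degrees; the focal length in pixels is half the picture's height over the tangent of half this angle, whatever the lens; pixels are square), "cx", "cy" (the principal point, pixels), "R" (3x3) and "t" (3): a world point X has camera coordinates R X + t. Camera axes: x right, y down, z forward; pixel columns grow to the right and rows downward; lengths in m; the calibration is good to about 2 mm. A picture is of the moment at which its call begins. There is no depth.
- finish_job(): hands the job in, once; it reports no verdict.
Trained networks look in the newest picture that a camera, given by its name, has taken for a name from the list of things; names that differ only in an ending like _2 or _b are one class to them, and where a whole thing is asked for, a point or a joint stands for the part that bears it (a point fixed in the world has none). Each returns a list of dicts, best first, with "p" (0 to 1); they miss things now and then, are a little off and sometimes report something else, mostly with a low value. They report only what shows in the picture. A call takes as long as a camera call. They do not tell look-alikes from the thing itself.
- find_in(camera, name): "xy" ([column, row] in pixels, amid what is visible of it).
The state is a dict: "time_s": time; "joints": joint angles; "joint_velocities": joint speeds; "effort": joint torques, N m; "tcp_pos": TCP position; "ee_rot": TCP orientation; "wrist_force": force on the tool from outside, world axes, zero at the start; "moment": the same for the moment, N m; "gripper_width": opening from 0.0 (shut) to 1.0 (fully open).
Only numpy, scipy, OpenCV 4.12 (cv2) and the standard library are available. Lean on these libraries where they do the work, as an engineer would, in place of code of your own. Each camera call takes 0.05 s, during which the arm holds its last target. There are 200 camera calls.

## Task

The square aluminium tube standing in front of the steel angle stop must be laid down for marking out. With your fingertips only, without lifting it and without squeezing it, tip it over away from the stop, steady it all the way so that it comes down gently instead of dropping, then push it back along the bench until its foot end sits flat against the face of the stop. Leave the vial, jar, white cap and screwdriver beside it where they are.

Things in the scene. Friction and masses are not known exactly. Their poses are not given: they have to be found in the camera images.
- tube: Loose square aluminium tube, 70 x 70 mm outside, 160 mm long, wall 4 mm, open right through (bore 62 x 62 mm), about 0.45 kg. It starts standing on one end, its rear 6 to 20 mm from the stop. Origin: centre of that foot end; z runs along the tube to the open upper end; x points away from the stop, the way it is to be tipped. Its balance point is at a lean of about 24 degrees.
- foot_edge (a point): Middle of the foot edge on which the tube tips: 35 mm along the tube's x axis from its origin. It must stay down on the bench.
- mouth (a point): Centre of the tube's open upper end, 160 mm along the tube's z axis from its origin (in the empty bore). Fingertips reaching in here from above can push the front wall, and past the balance point hold back the rear wall, which ends up on top, so that the fingers are not trapped.
- stop: Steel angle stop fixed to the bench: upright face 140 mm wide, 45 mm high; a foot plate with two screws reaches 56 mm behind it. Origin: middle of the face at bench height; x points level out of the face, toward the tube; z is up. The tube ends along this x axis, its foot end on the face.
- vial: Green vial with white cap, 25 mm diameter, 67 mm high, standing beside the work; origin at its underside. Leave alone.
- jar: Plastic jar with red lid, 51 mm diameter, 64 mm high, standing beside the stop; origin at its underside. Leave alone.
- cap: White plastic screw cap, 36 mm diameter, 31 mm high, standing upside down beside the work; origin at its underside. Leave alone.
- driver: Screwdriver with yellow handle, 191 mm long, lying on the bench beyond the work; origin at its underside. Leave alone.
Mind the look-alikes: they are no part of the job. There is more than one size of the tube; the one meant has the size given above.

How it is judged (in metres and radians):
On the way:
1. the tube lies flat on its side on the bench, pointing away from the stop, at rest (angle between tube's own z axis and vertical above 1.52 rad and angle between tube's own x axis and vertical above 3 rad and x of mouth in the frame of stop above 0.12 m and height (world z) of mouth below 0.042 m and linear speed of tube below 0.02 m/s and angular speed of tube below 0.1 rad/s), for 0.2 s.
At the end, for the whole second after the job is handed in: The tube lies flat on the bench on the side that faced away from the stop, at rest, pointing away from the stop, the middle of its foot end within 5 mm of the stop's face, at most 55 mm sideways of the middle of the stop, square to the face within 4 degrees (all of step 1 and x of tube in the frame of stop between -0.004 and 0.005 m and y of tube in the frame of stop between -0.055 and 0.055 m and angle between the z axis of tube and the x axis of stop, either way round below 0.07 rad); the robot touches nothing.
It fails at once if the tube drops or is knocked over: it turns faster than 4.5 rad/s (angular speed of tube above 4.5 rad/s).
It fails at once if the foot edge on which the tube tips is lifted more than 12 mm off the bench (height (world z) of foot_edge above 0.012 m).
It fails at once if the tube is squeezed or pressed hard (fingers on it with more than 35 N) (contact force between the fingers and tube above 35 N).
It fails at once if the vial, jar, white cap or screwdriver is knocked or moved (more than 15 mm) (distance of any of vial, cap, jar, driver from where it was at the start of the episode above 0.015 m).
It also fails if it takes over 72 s, if anything falls off the work surface, if the arm or the gripper's body presses on something with over 40 N, if the wrist force passes 120 N, or if a joint passes its speed limit or range.

## Working session

There is one attempt and no reset: what is moved stays moved. The work goes in short steps, Python scripts to look and compute and a shell command to move; the robot and the scene stay as the last step left them, time stands still between calls to the robot, and variables do not carry over. Pictures are saved under pics/ and viewed, about 8 in all and at most 12, crops included, and the job is handed in when it is done.

```bash
mkdir -p pics; ls
python3 - <<'E'
from station import *
import cv2,numpy as np
s=sense();print(s)
ims=[]
for c in["scene","side"]:
    p=capture(c);cv2.imwrite(f"pics/{c}0.png",p["color"])
    print(c,p["vertical_fov"],p["cx"],p["cy"],np.round(p["R"],4).tolist(),np.round(p["t"],4).tolist())
    for n in["tube","mouth","stop","vial","jar","cap","driver"]:
        print(n,[(np.round(d["xy"]).tolist(),round(d["p"],2)) for d in find_in(c,n)])
E
```

```text
pics
{'time_s': 0.0, 'joints': array([-5.08995183e+01,  2.20899861e+01,  3.78482901e-01, -2.96281370e-02,
       -6.84111729e+01, -1.48159299e+01]), 'joint_velocities': array([-0.04034659, -0.02344914, -0.02382193, -0.08145985, -0.05815745,
       -0.02418251]), 'effort': array([ 4.30660875e-04, -3.90665388e+01,  1.87404263e+01,  4.21981260e+00,
        1.08839056e-02, -2.16394192e-04]), 'tcp_pos': array([ 0.25677413, -0.56907733,  0.19465733]), 'ee_rot': array([[-4.11093630e-01,  9.11592602e-01, -9.77178597e-04],
       [ 9.11590488e-01,  4.11094783e-01,  1.96479773e-03],
       [ 2.19280809e-03, -8.30708844e-05, -9.99997592e-01]]), 'wrist_force': array([-0.73678656,  0.43849898, -0.37030568]), 'moment': array([-0.00276268,  0.03456987,  0.01903368]), 'gripper_width': 0.998861891539931}
scene 53.33962280857962 324.8817813833058 242.47654816635225 [[-0.7921, -0.6102, -0.0118], [-0.3623, 0.4857, -0.7955], [0.4912, -0.6259, -0.6058]] [0.4441, 0.3323, 0.6856]
tube [([400.0, 278.0], 0.87), ([304.0, 286.0], 0.82), ([357.0, 368.0], 0.82)]
mouth [([353.0, 365.0], 0.82), ([398.0, 275.0], 0.8)]
stop [([285.0, 341.0], 0.84)]
vial [([250.0, 278.0], 0.57)]
jar [([220.0, 311.0], 0.84)]
cap [([367.0, 332.0], 0.53)]
driver [([433.0, 240.0], 0.89)]
side 51.06205099778591 318.33233277654784 238.44170034088583 [[0.2155, -0.9764, 0.0168], [-0.6176, -0.1496, -0.7721], [0.7564, 0.1561, -0.6352]] [-0.1367, 0.4314, 0.5839]
tube [([356.0, 307.0], 0.79), ([286.0, 252.0], 0.57)]
mouth [([354.0, 305.0], 0.83), ([290.0, 252.0], 0.66)]
stop [([288.0, 252.0], 0.72), ([258.0, 291.0], 0.68)]
vial [([303.0, 219.0], 0.58)]
jar []
cap [([283.0, 316.0], 0.88)]
driver [([285.0, 253.0], 0.49)]
```

View pics/scene0.png

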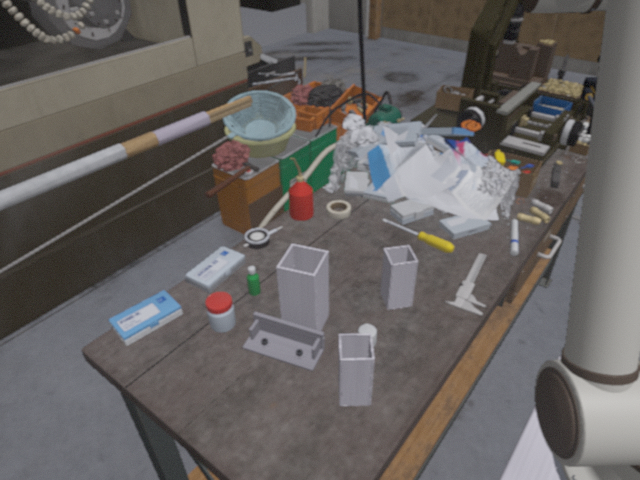

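View pics/side0.png

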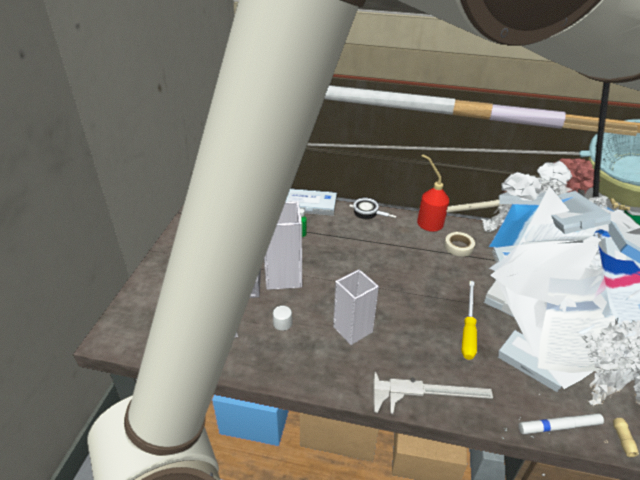

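Candidates for the tube: (304,286), large, directly in front of the stop; (400,278), small; (357,368), small, beside the stop. The stop is at (285,341), the vial at (253,281), the jar at (220,311), the cap at (367,332) and the driver at (433,240). By size and position I choose (304,286), and I'll check it in a close crop.

Run:
```python
import cv2
a=cv2.imread("pics/scene0.png")[235:380,190:350]
a=cv2.resize(a,None,fx=4,fy=4,interpolation=cv2.INTER_CUBIC)
cv2.imwrite("pics/crop0.png",a)
```

```text
(no output)
```

View pics/crop0.png

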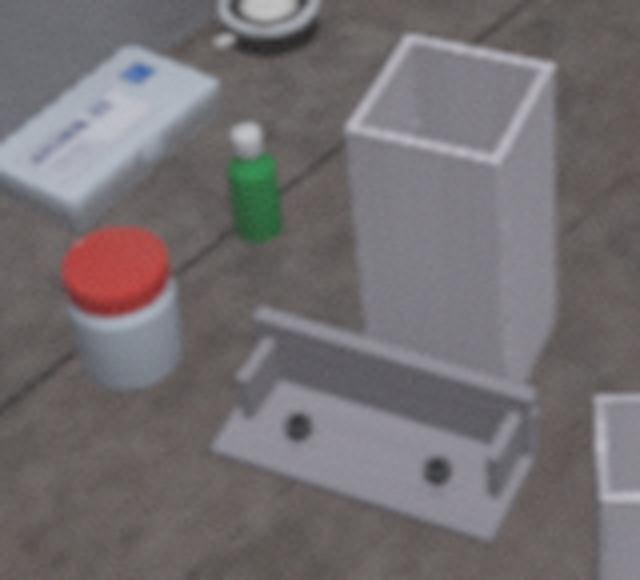

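The crop shows the large open tube, about twice the width of the small ones, standing in front of the upright stop. Its top corners in crop pixels are (408,35), (554,66), (498,160) and (348,130). The stop's top corners are (258,308) and (537,388), and its rear plate corners are (212,447) and (492,540). Next I'll fit the poses.

```bash
cat > h.py <<'E'
import numpy as np, cv2
from scipy.optimize import least_squares
from station import *
def proj(p,X):
    f=240/np.tan(np.radians(p["vertical_fov"])/2)
    c=np.asarray(X)@np.array(p["R"]).T+p["t"]
    return np.c_[p["cx"]+f*c[:,0]/c[:,2],p["cy"]+f*c[:,1]/c[:,2]]
def place(q,X):
    c,s=np.cos(q[2]),np.sin(q[2]);X=np.asarray(X)
    return np.c_[q[0]+c*X[:,0]-s*X[:,1],q[1]+s*X[:,0]+c*X[:,1],X[:,2]]
def fit(p,X,uv,q0):
    r=least_squares(lambda q:(proj(p,place(q,X))-uv).ravel(),q0)
    return r.x,np.round(r.fun,1)
def ground(p,uv,z=0):
    f=240/np.tan(np.radians(p["vertical_fov"])/2);R=np.array(p["R"])
    d=R.T@[(uv[0]-p["cx"])/f,(uv[1]-p["cy"])/f,1];C=-R.T@p["t"]
    return C+d*(z-C[2])/d[2]
E
python3 - <<'E'
from h import *
p=capture("scene")
o=np.array([190,235])-0.375
g=lambda *a:np.array(a)/4+o
g0=ground(p,[304,320]);print(g0)
h=.035
T=[(h,h,.16),(h,-h,.16),(-h,-h,.16),(-h,h,.16)]
print("tube",*fit(p,T,g((408,37),(553,67),(497,158),(349,129)),[g0[0],g0[1],-.9]))
S=[(0,.07,.045),(0,-.07,.045),(-.056,.07,.003),(-.056,-.07,.003)]
print("stop",*fit(p,S,g((259,309),(536,389),(213,448),(492,539)),[g0[0],g0[1],-.9]))
for n,uv,z in[("vial",(253,281),.03),("jar",(220,311),.03),("cap",(367,332),.015),("driver",(433,240),.015),("tubeB",(400,278),.05),("tubeC",(357,368),.05)]:print(n,ground(p,uv,z))
E
```

```text
[0.57101278 0.05337687 0.        ]
tube [ 0.56396179  0.05617243 -1.24864556] [-0.  -0.8  0.3 -0.7  0.7  1.3 -0.9 -0.1]
stop [ 0.56386034  0.10353618 -1.29497104] [ 0.2 -1.2  0.6 -0.7 -0.7  0.8 -0.1  0.8]
vial [0.70504345 0.05365251 0.03      ]
jar [0.69520884 0.15319665 0.03      ]
cap [0.44871491 0.01702999 0.015     ]
driver [ 0.48330931 -0.31086585  0.015     ]
tubeB [ 0.45891353 -0.11416357  0.05      ]
tubeC [0.40227581 0.11889765 0.05      ]
```

```bash
python3 -m creep '[[0,0,-50,0,0,0,0.2],[0,0,-55,0,0,0,0.2],[34,41,0,0,0,0,0.2],[34,41,0,0,0,0,0.2],[34,41,0,0,0,0,0.2],[34,41,0,0,0,0,0.2],[34,41,0,0,0,0,0.2],[34,41,0,0,0,0,0.2],[34,41,0,0,0,0,0.2],[34,41,0,0,0,0,0.2]]'
python3 -m creep '[[34,41,0,0,0,0,0.2],[34,41,0,0,0,0,0.2],[34,41,0,0,0,0,0.2],[0,0,0,0,0,-10,0.2],[0,0,0,0,0,-10,0.2],[0,0,0,0,0,-10,0.2],[0,0,0,0,0,-10,0.2],[0,0,0,0,0,-10,0.2],[0,0,0,0,0,-10,0.2],[0,0,0,0,0,-10,0.2]]'
```

```text
time_s: 2.1
tcp_pos: [0.4446, -0.1852, 0.3011]
ee_rot: [[-0.411, 0.911, 0.001], [0.911, 0.411, -0.0], [-0.0, 0.001, -1.0]]
wrist_force: [0.1, -1.4, 0.8]
gripper_width: 0.202
time_s: 3.35
tcp_pos: [0.5143, -0.0433, 0.3009]
ee_rot: [[-0.997, -0.08, 0.0], [-0.08, 0.997, 0.0], [-0.0, 0.0, -1.0]]
wrist_force: [0.9, -0.2, -1.0]
gripper_width: 0.205
```

Run:
```python
from h import *
w=capture("wrist");s=capture("side");c=capture("scene")
print(sense()["joints"])
m=np.hstack([cv2.resize(w["color"],(400,300)),cv2.resize(s["color"],(400,300))])
b=np.hstack([cv2.resize(c["color"],(400,300)),cv2.resize(s["color"][180:330,200:400],(400,300))])
cv2.imwrite("pics/m1.png",np.vstack([m,b]))
```

```text
[ 1.32215479e+01  7.91012733e+00 -3.85376362e+00 -1.44957295e-03
 -7.82260181e+01 -9.10113726e+00]
```

View pics/m1.png

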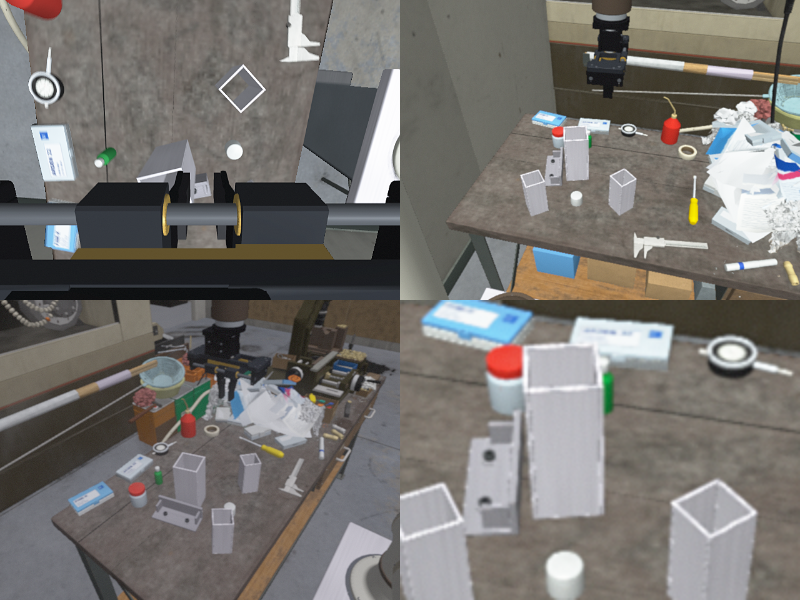

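The wrist view shows the jaw axis across the image, with the camera on the side away from the stop. In the side crop the tube's top corners are (525,346), (600,345), (607,390) and (528,388), and its foot is at (532,517) to (604,518). I'll cross-check the pose with the side camera.

Run:
```python
from h import *
p=capture("side");h=.035
T=[(h,-h,.16),(-h,-h,.16),(-h,h,.16),(h,h,.16),(-h,-h,0),(h,-h,0)]
uv=(np.array([(606,389),(528,387),(526,346),(600,346),(532,516),(603,517)])-[400,300])/2+[200,180]
print("tube",*fit(p,T,uv,[.564,.056,-1.25]))
w=capture("wrist");s=sense()
C=-np.array(w["R"]).T@w["t"];print("cam in tool mm",s["ee_rot"].T@(C-s["tcp_pos"])*1000)
# wrist fit of tube top/stop from network-free check: projection of current estimate
for q in([.564,.056,-1.249],):print(proj(w,place(q,T[:4]))*.625)
```

```text
tube [ 0.56093678  0.0539028  -1.29664302] [-1.  -0.3 -1.7  1.5  0.4 -1.   0.9 -1.7  0.7  1.3  0.8 -0.3]
cam in tool mm [  -1.24314207  -80.78203657 -190.34617969]
[[181.10596527 166.73604151]
 [193.26019257 207.15306278]
 [150.52935727 216.81322091]
 [136.22061793 177.4806401 ]]
```

```bash
python3 -m creep '[[0,0,0,0,0,-6,0.2],[0,0,0,0,0,-6.5,0.2],[0,0,0,6,0,0,0.2],[0,0,0,6,0,0,0.2],[0,0,0,6,0,0,0.2],[0,0,0,6,0,0,0.2],[0,0,0,6,0,0,0.2],[0,0,0,0,0,0,0.2],[0,0,0,0,0,0,0.2],[0,0,0,0,0,0,0.2]]'
cat >> h.py <<'E'
def go(target,al):
    s=sense();R=s["ee_rot"];d=np.array([np.cos(-1.27),np.sin(-1.27),0]);u=np.array([0,0,1.])
    a=np.radians(al);z=-np.sin(a)*d-np.cos(a)*u;y=-np.cos(a)*d+np.sin(a)*u
    T=np.c_[np.cross(y,z),y,z]
    print("t",s["time_s"],"tcp",s["tcp_pos"].round(4),"F",s["wrist_force"].round(1),"j",s["joints"].round(0),
      "shift mm",(R.T@(np.array(target)-s["tcp_pos"])*1000).round(1),"rot",np.degrees(cv2.Rodrigues(R.T@T)[0]).ravel().round(1))
E
python3 -c "
from h import *
go([.5655,.0455,.20],-30);go([.5655,.0455,.125],-30)"
```

```text
time_s: 4.85
tcp_pos: [0.5147, -0.0435, 0.3014]
ee_rot: [[-0.958, -0.248, 0.145], [-0.287, 0.83, -0.477], [-0.002, -0.499, -0.867]]
wrist_force: [0.2, -0.1, 0.7]
gripper_width: 0.197
t 4.85 tcp [ 0.5147 -0.0435  0.3014] F [ 0.2 -0.1  0.7] j [ 31.   5. -24.  31. -72. -27.] shift mm [-74.  111.9  52.7] rot [ 0.1 -0.2 -0.5]
t 4.85 tcp [ 0.5147 -0.0435  0.3014] F [ 0.2 -0.1  0.7] j [ 31.   5. -24.  31. -72. -27.] shift mm [-73.9 149.3 117.7] rot [ 0.1 -0.2 -0.5]
```

```bash
python3 -m creep '[[-10,14,6.6,0,0,0,0.2],[-15,22.4,10.6,0,0,0,0.2],[-15,22.4,10.6,0,0,0,0.2],[-15,22.4,10.6,0,0,0,0.2],[-10,16,8,0,0,0,0.2],[-9,14.8,6.6,0,0,0,0.2],[0,0,0,0,0,0,0.2],[0,0,0,0,0,0,0.2],[0,0,0,0,0,0,0.2],[0,0,0,0,0,0,0.2]]'
python3 - <<'E'
from h import *
go([.5655,.0455,.20],-30);go([.5655,.0455,.125],-30)
a=capture("scene")["color"][185:335,230:380];b=capture("side")["color"][150:300,210:360]
cv2.imwrite("pics/m2.png",cv2.resize(np.hstack([a,b]),None,fx=2.6,fy=2.6,interpolation=cv2.INTER_CUBIC))
E
```

```text
time_s: 6.1
tcp_pos: [0.5648, 0.0453, 0.1995]
ee_rot: [[-0.958, -0.249, 0.145], [-0.288, 0.83, -0.478], [-0.001, -0.5, -0.866]]
wrist_force: [-0.1, -0.1, 0.5]
gripper_width: 0.202
t 6.1 tcp [0.5648 0.0453 0.1995] F [-0.1 -0.1  0.5] j [ 36.  17. -24.  32. -64. -37.] shift mm [-0.7 -0.3 -0.4] rot [ 0.  -0.2 -0.4]
t 6.1 tcp [0.5648 0.0453 0.1995] F [-0.1 -0.1  0.5] j [ 36.  17. -24.  32. -64. -37.] shift mm [-0.6 37.2 64.6] rot [ 0.  -0.2 -0.4]
```

View pics/m2.png

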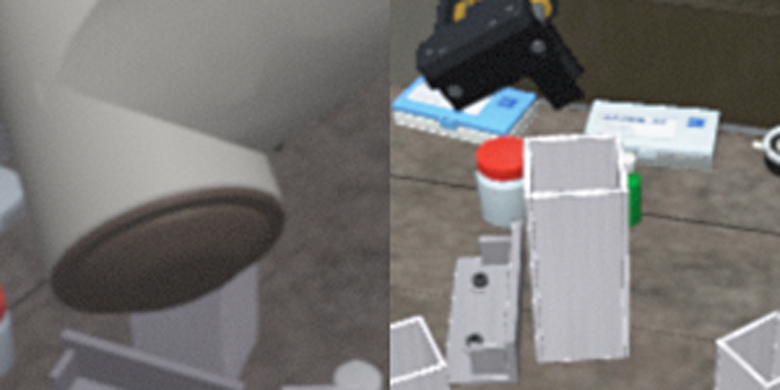

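The side view shows the fingertips at (570,100), above the mouth (525–620, 135–190) and clear of it. Next is the insertion.

```bash
python3 -m creep '[[0,4,7,0,0,0,0.2],[0,7,12,0,0,0,0.2],[0,7,12,0,0,0,0.2],[0,7,12,0,0,0,0.2],[0,6,11,0,0,0,0.2],[0,4,7,0,0,0,0.2],[0,2,4,0,0,0,0.2],[0,0,0,0,0,0,0.2],[0,0,0,0,0,0,0.2],[0,0,0,0,0,0,0.2]]'
cat >> h.py <<'E'
E0=np.array([.5625,.055,0]);D=np.array([np.cos(-1.27),np.sin(-1.27),0]);U=np.array([0,0,1.])
def tubept(th,x,z,slide=0):  # tube-frame point (x,z) at lean th deg, pivot foot edge, mm->m
    a=np.radians(th);x=x-.035
    return E0+D*(.035+slide+x*np.cos(a)+z*np.sin(a))+U*(-x*np.sin(a)+z*np.cos(a))
E
python3 - <<'E'
from h import *
print(np.round(sense()["wrist_force"],1))
for th in(0,10,20,30,40,60,90):print(th);go(tubept(th,.023,.125),th-30)
E
```

```text
time_s: 7.45
tcp_pos: [0.5652, 0.0453, 0.1245]
ee_rot: [[-0.957, -0.25, 0.145], [-0.289, 0.829, -0.478], [-0.001, -0.5, -0.866]]
wrist_force: [-0.2, 0.0, -0.9]
gripper_width: 0.204
[-0.2  0.  -0.9]
0
t 7.45 tcp [0.5652 0.0453 0.1245] F [-0.2  0.  -0.9] j [ 35.  21. -30.  36. -54. -44.] shift mm [ -0.4 -11.5   6. ] rot [ 0.  -0.2 -0.4]
10
t 7.45 tcp [0.5652 0.0453 0.1245] F [-0.2  0.  -0.9] j [ 35.  21. -30.  36. -54. -44.] shift mm [ -0.6 -30.5  16.8] rot [-10.   -0.1  -0.4]
20
t 7.45 tcp [0.5652 0.0453 0.1245] F [-0.2  0.  -0.9] j [ 35.  21. -30.  36. -54. -44.] shift mm [ -0.8 -47.4  30.7] rot [-20.   -0.1  -0.4]
30
t 7.45 tcp [0.5652 0.0453 0.1245] F [-0.2  0.  -0.9] j [ 35.  21. -30.  36. -54. -44.] shift mm [ -0.9 -61.6  47.4] rot [-30.   -0.1  -0.5]
40
t 7.45 tcp [0.5652 0.0453 0.1245] F [-0.2  0.  -0.9] j [ 35.  21. -30.  36. -54. -44.] shift mm [ -1.1 -72.7  66.2] rot [-40.   -0.   -0.5]
60
t 7.45 tcp [0.5652 0.0453 0.1245] F [-0.2  0.  -0.9] j [ 35.  21. -30.  36. -54. -44.] shift mm [ -1.3 -84.4 108.2] rot [-60.    0.1  -0.5]
90
t 7.45 tcp [0.5652 0.0453 0.1245] F [-0.2  0.  -0.9] j [ 35.  21. -30.  36. -54. -44.] shift mm [ -1.4 -73.6 172.3] rot [-90.    0.2  -0.5]
```

```bash
python3 -m creep '[[0,-4,2,0,0,0,0.2],[0,-4,2,0,0,0,0.2],[0,-3.5,2,0,0,0,0.2],[0,-4,1.8,-2,0,0,0.2],[0,-4,1.8,-2,0,0,0.2],[0,-4,1.8,-2,0,0,0.2],[0,-4,1.8,-2,0,0,0.2],[0,-4,1.8,-2,0,0,0.2],[0,-4,1.8,-2,0,0,0.2],[0,-4,1.8,-2,0,0,0.2]]'
python3 - <<'E'
from h import *
go(tubept(14,.023,.125),14-30)
b=capture("side")["color"][150:300,210:410]
cv2.imwrite("pics/m3.png",cv2.resize(b,None,fx=3.5,fy=3.5,interpolation=cv2.INTER_CUBIC))
E
```

```text
time_s: 8.7
tcp_pos: [0.5776, 0.0032, 0.1244]
ee_rot: [[-0.957, -0.278, 0.079], [-0.289, 0.921, -0.262], [-0.0, -0.274, -0.962]]
wrist_force: [0.9, 0.6, -0.6]
gripper_width: 0.2
t 8.7 tcp [0.5776 0.0032 0.1244] F [ 0.9  0.6 -0.6] j [ 25.  20. -23.  20. -51. -22.] shift mm [-0.9  0.4  0.1] rot [ 0.1 -0.1 -0.4]
```

View pics/m3.png

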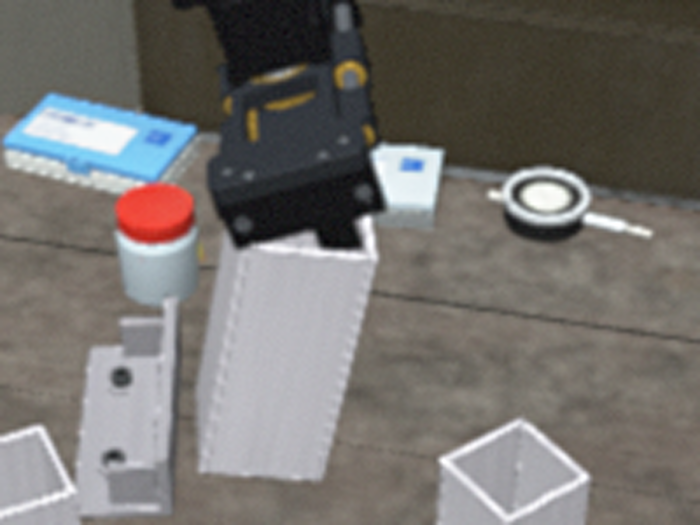

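The side view shows the tube leaning about 13° with its front foot edge down at (325,478). The gripper body comes near the rear rim at (235,245), so I'll withdraw about 9 mm and then go on slowly through the balance point.

```bash
python3 -m creep '[[0,-2.3,-4,0,0,0,0.2],[0,-2.2,-4,0,0,0,0.2],[0,-3.2,1.5,-1.5,0,0,0.2],[0,-3.2,1.5,-1.5,0,0,0.2],[0,-3.2,1.5,-1.5,0,0,0.2],[0,-3.2,1.5,-1.5,0,0,0.2],[0,-3.2,1.5,-1.5,0,0,0.2],[0,-2.2,1,-1,0,0,0.2],[0,-2.2,1,-1,0,0,0.2],[0,-2.2,1,-1,0,0,0.2]]'
python3 - <<'E'
from h import *
go(tubept(24.5,.023,.134),-5.5)
b=capture("side")["color"][150:300,210:410]
cv2.imwrite("pics/m4.png",cv2.resize(b,None,fx=3.5,fy=3.5,interpolation=cv2.INTER_CUBIC))
E
```

```text
time_s: 10.0
tcp_pos: [0.5854, -0.0218, 0.1278]
ee_rot: [[-0.957, -0.288, 0.028], [-0.289, 0.953, -0.091], [-0.001, -0.095, -0.995]]
wrist_force: [0.7, 0.1, 0.9]
gripper_width: 0.2
t 10.0 tcp [ 0.5854 -0.0218  0.1278] F [0.7 0.1 0.9] j [ 17.  21. -15.   7. -55.  -4.] shift mm [-0.9  0.6  0.9] rot [ 0.  -0.  -0.4]
```

View pics/m4.png

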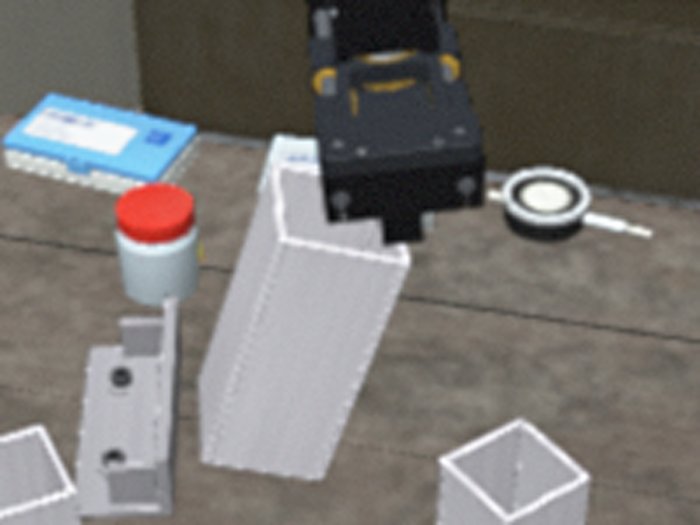

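The lean looks about 20°, but I can't tell where the finger sits relative to the front rim. I'll fit the lean numerically and overlay the tip.

Run:
```python
from h import *
p=capture("side");s=sense();h=.035
# near-face corners seen in pics/m4 (x3.5, origin 210,150)
uv=(np.array([(408,263),(283,240),(323,478),(203,462),(276,166)]))/3.5+[210,150]-.36
V=[(h,-h,.16),(-h,-h,.16),(h,-h,0),(-h,-h,0),(-h,h,.16)]
def X(q,V):
    V=np.array(V);a=q[3];x=V[:,0]-h
    return place([q[0],q[1],q[2]],np.c_[h+x*np.cos(a)+V[:,2]*np.sin(a),V[:,1],-x*np.sin(a)+V[:,2]*np.cos(a)])
r=least_squares(lambda q:(proj(p,X(q,V))-uv).ravel(),[.5625,.055,-1.27,.35]);q=r.x
print(q,np.degrees(q[3]),r.fun.round(1))
R=s["ee_rot"];t=s["tcp_pos"];W=17/2
img=cv2.resize(p["color"][150:300,210:410],None,fx=4,fy=4,interpolation=cv2.INTER_CUBIC)
f=lambda P:np.round((proj(p,P)-[210,150]+.375)*4).astype(int)
for sx in(-23,-8,8,23):
    P=t+np.array([(sx,-9.5,-40),(sx,-9.5,0),(sx,9.5,0),(sx,9.5,-40)])/1000@R.T
    cv2.polylines(img,[f(P)],False,(0,0,255),1)
rim=X(q,[(h,-h,.16),(h,h,.16),(-h,h,.16),(-h,-h,.16),(h,-h,.16),(h,-h,0)])
cv2.polylines(img,[f(rim)],False,(0,255,0),1)
cv2.imwrite("pics/m5.png",img[:420,150:650])
```

```text
[ 0.56162586  0.05570338 -1.26125125  0.29085739] 16.66490075454203 [ 1.2  0.4 -0.8 -0.4  0.2  1.2 -0.   0.2 -0.6 -1.9]
```

View pics/m5.png

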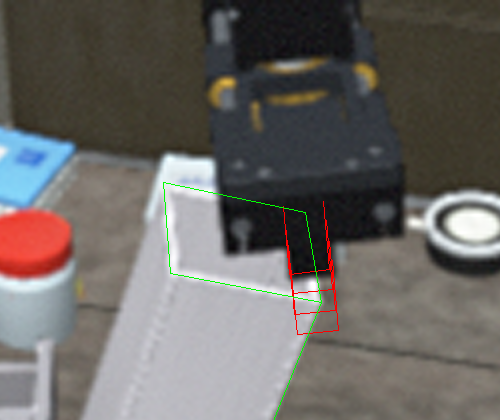

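Run:
```python
from h import *
p=capture("side");s=sense();h=.035
img=p["color"][150:300,210:410]
uv=(np.array([(408,263),(283,240),(323,478),(203,462)]))/3.5+[210,150]-.36
V=[(h,-h,.16),(-h,-h,.16),(h,-h,0),(-h,-h,0)]
def X(q,V):
    V=np.array(V);a=q[3];x=V[:,0]-h
    return place([q[0],q[1],q[2]],np.c_[h+x*np.cos(a)+V[:,2]*np.sin(a),V[:,1],-x*np.sin(a)+V[:,2]*np.cos(a)])
for y in(-1.25,-1.27,-1.3):
    r=least_squares(lambda q:(proj(p,X([q[0],q[1],y,q[2]],V))-uv).ravel(),[.5625,.055,.35])
    print(y,r.x,np.degrees(r.x[2]),r.fun.round(1))
q=[r.x[0],r.x[1],-1.27,r.x[2]]
T=s["tcp_pos"]-[r.x[0],r.x[1],0];print("s",s["tcp_pos"], T@D, T@[.955,.296,0],T[2], s["wrist_force"])
a=r.x[2];u=T@D-h;w=T[2]
print("tip in tube frame x,z mm:",1000*(h+u*np.cos(a)-w*np.sin(a)),1000*(u*np.sin(a)+w*np.cos(a)))
cv2.imwrite("pics/m6.png",cv2.resize(img[30:130,40:140],None,fx=6,fy=6,interpolation=cv2.INTER_LANCZOS4))
```

```text
-1.25 [0.5622929  0.05655088 0.29109672] 16.678613361187182 [ 1.  -0.2 -0.9 -0.7  0.1  0.7 -0.1  0.1]
-1.27 [0.56302895 0.05584952 0.28870745] 16.541718370938643 [ 1.   0.2 -1.  -0.8  0.2  0.8 -0.1 -0.3]
-1.3 [0.56410108 0.05477412 0.28519779] 16.34062983193267 [ 0.9  0.7 -1.2 -0.8  0.3  0.9  0.1 -0.8]
s [ 0.58529205 -0.02210995  0.1276525 ] 0.07971051671133123 -0.0025203115258781387 0.12765249995825523 [ 0.59956072 -0.36748211  1.1016098 ]
tip in tube frame x,z mm: 41.98980008762821 135.075289172082
```

View pics/m6.png

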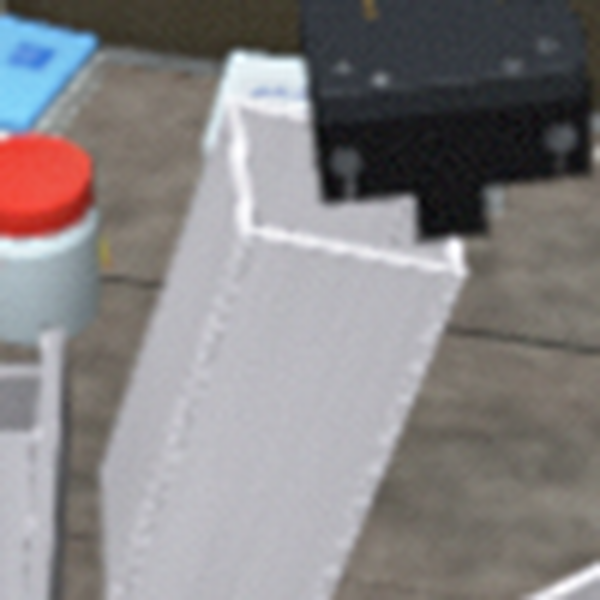

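The zoom shows the visible finger end at (420–490, 235), right at the front rim and higher than my projected TCP. The effective fingertip seems shorter than I assumed, and it may be slipping onto the rim. I'll check with the wrist camera.

Run:
```python
from h import *
w=capture("wrist");s=sense();R=s["ee_rot"];t=s["tcp_pos"]
img=w["color"].copy()
big=cv2.resize(img[200:480,180:460],None,fx=2,fy=2,interpolation=cv2.INTER_CUBIC)
for z,c in((0,(0,0,255)),(-10,(0,255,255)),(-20,(0,255,0)),(-30,(255,0,255))):
    P=t+np.array([(x,y,z) for x in(-8.5,8.5) for y in(-9.5,9.5)])/1000@R.T
    q=proj(w,P);print(z,q.round(0).tolist())
    for a in q:cv2.circle(big,tuple(((a-[180,200])*2).astype(int).tolist()),2,c,-1)
p=capture("side")["color"][170:290,240:345]
b=cv2.resize(p,None,fx=2,fy=2)
cv2.imwrite("pics/m7.png",np.hstack([big,np.vstack([b,np.zeros((560-240,210,3),np.uint8)])]))
```

```text
0 [[308.0, 258.0], [309.0, 291.0], [340.0, 258.0], [340.0, 291.0]]
-10 [[307.0, 265.0], [308.0, 299.0], [341.0, 265.0], [341.0, 299.0]]
-20 [[307.0, 273.0], [307.0, 309.0], [342.0, 273.0], [342.0, 309.0]]
-30 [[306.0, 281.0], [306.0, 319.0], [343.0, 281.0], [343.0, 319.0]]
```

View pics/m7.png

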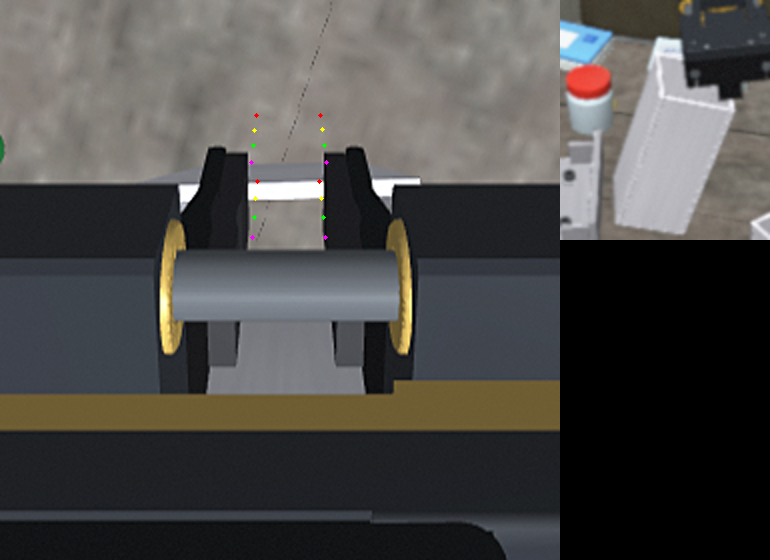

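The wrist view is decisive. The finger front edges are at (235,150), past the white front rim at y≈190, and the tips end about 21 mm behind the nominal TCP. So the fingers are riding on the front rim. I'll let the tube back upright gently and reinsert deeper.

```bash
python3 -m creep '[[0,4.3,-2,2,0,0,0.2],[0,4.3,-2,2,0,0,0.2],[0,4.3,-2,2,0,0,0.2],[0,4.3,-2,2,0,0,0.2],[0,4.3,-2,2,0,0,0.2],[0,4.3,-2,2,0,0,0.2],[0,4.3,-2,2,0,0,0.2],[0,4.3,-2,2,0,0,0.2],[0,4.3,-2,2,0,0,0.2],[0,4.3,-2,2,0,0,0.2]]'
cat >> h.py <<'E'
def sidefit(q0=(.5625,.055,.0),yaw=-1.27,uv=None):
    pass
E
python3 - <<'E'
from h import *
go(tubept(0,.0205,.15),-30);go(tubept(0,.0205,.114),-30)
p=capture("side")
print(find_in("side","mouth"),find_in("side","tube"))
print(proj(p,[tubept(a,0,.16) for a in(0,8,16)]))
E
```

```text
time_s: 11.5
tcp_pos: [0.5712, 0.0227, 0.136]
ee_rot: [[-0.957, -0.261, 0.124], [-0.289, 0.863, -0.414], [0.001, -0.432, -0.902]]
wrist_force: [-0.2, -0.1, 0.3]
gripper_width: 0.201
t 11.5 tcp [0.5712 0.0227 0.136 ] F [-0.2 -0.1  0.3] j [ 31.  20. -28.  31. -54. -36.] shift mm [ -1.2   5.6 -18.2] rot [ 4.4 -0.2 -0.4]
t 11.5 tcp [0.5712 0.0227 0.136 ] F [-0.2 -0.1  0.3] j [ 31.  20. -28.  31. -54. -36.] shift mm [-1.2 21.1 14.2] rot [ 4.4 -0.2 -0.4]
[{'xy': [215.7, 309.4], 'p': 0.97}, {'xy': [354.5, 303.1], 'p': 0.96}, {'xy': [284.7, 249.1], 'p': 0.58}] [{'xy': [284.5, 250.7], 'p': 0.91}, {'xy': [355.7, 306.5], 'p': 0.61}, {'xy': [217.6, 307.8], 'p': 0.58}]
[[281.85483155 212.22385821]
 [294.22770365 210.31091501]
 [306.74006049 209.80185604]]
```

```bash
python3 -m creep '[[0,2,-6,0,0,0,0.2],[0,2,-6,0,0,0,0.2],[-1,2,-6,2.2,0,0,0.2],[0,0,0,2.2,0,0,0.2],[0,4,6,0,0,0,0.2],[0,4,7,0,0,0,0.2],[0,4,7,0,0,0,0.2],[0,4,6,0,0,0,0.2],[0,2,5,0,0,0,0.2],[0,0,0,0,0,0,0.2]]'
cat >> h.py <<'E'
from scipy.optimize import minimize
H=.035
BOX=[(x,y,z) for x in(-H,H) for y in(-H,H) for z in(0,.16)]
def pose(q,V):  # q: x,y of upright centre, yaw, lean(rad) about foot edge
    V=np.array(V);a=q[3];x=V[:,0]-H
    return place(q[:3],np.c_[H+x*np.cos(a)+V[:,2]*np.sin(a),V[:,1],-x*np.sin(a)+V[:,2]*np.cos(a)])
def lean(cam="side",x0=(0,0),guess=range(0,91,6),yaw=-1.27):
    p=capture(cam);im=cv2.GaussianBlur(p["color"],(3,3),0).astype(int)
    bright=im.mean(2);sat=im.max(2)-im.min(2)
    m=((bright>128)&(sat<28)).astype(np.uint8)
    black=(bright<60)
    best=None
    def cost(v,full=False):
        q=[E0[0]+D[0]*v[1],E0[1]+D[1]*v[1],yaw,np.radians(v[0])]
        h=cv2.convexHull(proj(p,pose(q,BOX)).astype(np.float32))
        a=np.zeros((480*2,640*2),np.uint8);cv2.fillConvexPoly(a,np.round((h+.5)*2*16).astype(np.int32),1,shift=4)
        a=cv2.resize(a*255,(640,480),interpolation=cv2.INTER_AREA)/255.
        n=cv2.dilate((a>0).astype(np.uint8),np.ones((25,25)))*(~black)
        return (np.abs(a-m)*n).sum()/a.sum()
    c=[(cost((g,s)),g,s) for g in guess for s in(-.01,0,.01)]
    b=min(c);r=minimize(cost,b[1:],method="Nelder-Mead",options=dict(initial_simplex=[[b[1],b[2]],[b[1]+3,b[2]],[b[1],b[2]+.006]]))
    return r.x[0].round(1),(r.x[1]*1000).round(1),round(r.fun,3)
E
python3 - <<'E'
from h import *
go(tubept(0,.0205,.114),-30);go(tubept(0,.0335,.117),-30)
print("lean,slide mm,cost",lean())
E
```

```text
time_s: 12.9
tcp_pos: [0.5686, 0.0353, 0.1135]
ee_rot: [[-0.957, -0.251, 0.143], [-0.288, 0.83, -0.478], [0.001, -0.499, -0.867]]
wrist_force: [0.4, -0.6, 0.0]
gripper_width: 0.202
t 12.9 tcp [0.5686 0.0353 0.1135] F [ 0.4 -0.6  0. ] j [ 34.  22. -31.  37. -53. -44.] shift mm [ 0.  -0.2 -0.5] rot [ 0.1 -0.3 -0.4]
t 12.9 tcp [0.5686 0.0353 0.1135] F [ 0.4 -0.6  0. ] j [ 34.  22. -31.  37. -53. -44.] shift mm [ -0.1 -12.9   3.4] rot [ 0.1 -0.3 -0.4]
lean,slide mm,cost (np.float64(-0.6), np.float64(-0.4), np.float64(0.328))
```

```bash
python3 -m creep '[[0,-5,1.5,0,0,0,0.2],[0,-5,1.5,0,0,0,0.2],[0,-3.6,2,-2,0,0,0.2],[0,-3.6,2,-2,0,0,0.2],[0,-3.6,2,-2,0,0,0.2],[0,-3.6,2,-2,0,0,0.2],[0,-3.6,2,-2,0,0,0.2],[0,-3.6,2,-2,0,0,0.2],[0,-3.6,2,-2,0,0,0.2],[0,-3.6,2,-2,0,0,0.2]]'
python3 - <<'E'
from h import *
go(tubept(16,.0335,.117),-14)
print("lean,slide mm,cost",lean())
E
```

```text
time_s: 14.2
tcp_pos: [0.5815, -0.0055, 0.1132]
ee_rot: [[-0.957, -0.28, 0.07], [-0.289, 0.93, -0.228], [-0.001, -0.239, -0.971]]
wrist_force: [-0.8, -0.3, 0.4]
gripper_width: 0.205
t 14.2 tcp [ 0.5815 -0.0055  0.1132] F [-0.8 -0.3  0.4] j [ 23.  21. -22.  18. -50. -18.] shift mm [ 0.2 -2.2  0.9] rot [ 0.2 -0.  -0.5]
lean,slide mm,cost (np.float64(14.9), np.float64(-0.4), np.float64(0.178))
```

```bash
python3 -m creep '[[0,-2.8,1.5,-1.5,0,0,0.2],[0,-2.7,1.5,-1.5,0,0,0.2],[0,-2.7,1.5,-1.5,0,0,0.2],[0,-2.7,1.5,-1.5,0,0,0.2],[0,-1.8,1,-1,0,0,0.2],[0,-1.8,1,-1,0,0,0.2],[0,-0.9,0.5,-0.5,0,0,0.2],[0,-0.9,0.5,-0.5,0,0,0.2],[0,-0.9,0.5,-0.5,0,0,0.2],[0,0,0,0,0,0,0.2]]'
python3 - <<'E'
from h import *
go(tubept(25.5,.0335,.117),-4.5)
print("lean,slide mm,cost",lean())
E
```

```text
time_s: 15.5
tcp_pos: [0.5866, -0.0233, 0.1063]
ee_rot: [[-0.958, -0.288, 0.022], [-0.288, 0.955, -0.073], [0.0, -0.077, -0.997]]
wrist_force: [-1.2, -0.1, 0.4]
gripper_width: 0.199
t 15.5 tcp [ 0.5866 -0.0233  0.1063] F [-1.2 -0.1  0.4] j [ 16.  22. -15.   6. -52.  -3.] shift mm [-0.2 -2.1  0.3] rot [ 0.1 -0.  -0.5]
lean,slide mm,cost (np.float64(33.3), np.float64(-2.6), np.float64(0.157))
```

```bash
python3 -m creep '[[0,-3.6,2,-2,0,0,0.2],[0,-3.6,2,-2,0,0,0.2],[0,-3.6,2,-2,0,0,0.2],[0,-3.6,2,-2,0,0,0.2],[0,-3.6,2,-2,0,0,0.2],[0,-3.6,2,-2,0,0,0.2],[0,-3.6,2,-2,0,0,0.2],[0,-3.6,2,-2,0,0,0.2],[0,-3.6,2,-2,0,0,0.2],[0,-3.6,2,-2,0,0,0.2]]'
cat >> h.py <<'E'
def where():
    L,sl,c=lean();s=sense();a=np.radians(L);t=s["tcp_pos"]-.021*s["ee_rot"][:,2]-E0
    u=t@D-.035-sl/1000;w=t[2];z=s["ee_rot"][:,2];al=np.degrees(np.arctan2(-z@D,-z[2]))
    print("lean",L,"slide",sl,"cost",c,"tool lean",al.round(1),"tip in tube x,z mm",round(1000*(H+u*np.cos(a)-w*np.sin(a)),1),round(1000*(u*np.sin(a)+w*np.cos(a)),1),"F",s["wrist_force"].round(1))
E
python3 - <<'E'
from h import *
where()
E
```

```text
time_s: 16.8
tcp_pos: [0.5966, -0.0558, 0.0834]
ee_rot: [[-0.957, -0.278, -0.078], [-0.289, 0.922, 0.259], [-0.0, 0.27, -0.963]]
wrist_force: [-0.3, -0.8, -0.3]
gripper_width: 0.199
lean 53.4 slide -3.8 cost 0.193 tool lean 15.7 tip in tube x,z mm 7.0 134.8 F [ 1.2 -1.8 -1.1]
```

```bash
python3 -m creep '[[0,-3.6,2,-2,0,0,0.2],[0,-3.6,2,-2,0,0,0.2],[0,-3.6,2,-2,0,0,0.2],[0,-3.6,2,-2,0,0,0.2],[0,-3.6,2,-2,0,0,0.2],[0,-3.6,2,-2,0,0,0.2],[0,-3.6,2,-2,0,0,0.2],[0,-3.6,2,-2,0,0,0.2],[0,-3.6,2,-2,0,0,0.2],[0,-3.6,2,-2,0,0,0.2]]'
python3 - <<'E'
from h import *
where();print(sense()["joints"].round())
E
```

```text
time_s: 18.1
tcp_pos: [0.6035, -0.0791, 0.0504]
ee_rot: [[-0.957, -0.234, -0.169], [-0.289, 0.777, 0.559], [-0.0, 0.584, -0.812]]
wrist_force: [0.9, -0.1, -2.3]
gripper_width: 0.201
lean 72.8 slide -2.8 cost 0.181 tool lean 35.8 tip in tube x,z mm 7.7 135.3 F [ 1.6 -2.1 -2.4]
[-11.  40.  12. -32. -82.  38.]
```

```bash
python3 -m creep '[[0,-3.6,2,-2,0,0,0.2],[0,-3.6,2,-2,0,0,0.2],[0,-3.6,2,-2,0,0,0.2],[0,-3.6,2,-2,0,0,0.2],[0,-3.6,2,-2,0,0,0.2],[0,-3.6,2,-2,0,0,0.2],[0,-2.7,1.5,-1.5,0,0,0.2],[0,-2.7,1.5,-1.5,0,0,0.2],[0,-2.7,1.5,-1.5,0,0,0.2],[0,-2.7,1.5,-1.5,0,0,0.2]]'
python3 - <<'E'
from h import *
where();where()
E
```

```text
time_s: 19.4
tcp_pos: [0.6068, -0.0894, 0.016]
ee_rot: [[-0.957, -0.172, -0.233], [-0.289, 0.566, 0.772], [-0.001, 0.806, -0.592]]
wrist_force: [1.0, 0.1, 0.9]
gripper_width: 0.201
lean 88.9 slide -3.1 cost 0.157 tool lean 53.8 tip in tube x,z mm 10.5 136.8 F [ 0.7 -0.1 -0.9]
lean 88.9 slide -3.1 cost 0.157 tool lean 53.7 tip in tube x,z mm 10.4 136.7 F [ 1.1  0.5 -0.2]
```

```bash
python3 -m creep '[[0,-1.6,1.2,0,0,0,0.2],[0,-1.6,1.2,0,0,0,0.2],[0,0,0,0,0,0,0.2],[0,0,-5,0,0,0,0.2],[0,0,-10,0,0,0,0.2],[0,0,-15,0,0,0,0.2],[0,0,-20,0,0,0,0.2],[0,0,-25,0,0,0,0.2],[0,0,-25,0,0,0,0.2],[0,0,-20,0,0,0,0.2]]'
python3 - <<'E'
from h import *
p=capture("side");a=p["color"][170:330,230:390].copy();where()
c=capture("scene")["color"][200:360,240:400]
cv2.imwrite("pics/m8.png",cv2.resize(np.hstack([a,c]),None,fx=2.5,fy=2.5,interpolation=cv2.INTER_CUBIC))
E
```

```text
time_s: 20.75
tcp_pos: [0.6349, -0.1839, 0.084]
ee_rot: [[-0.958, -0.172, -0.231], [-0.288, 0.569, 0.77], [-0.001, 0.804, -0.595]]
wrist_force: [0.0, 0.1, 0.4]
gripper_width: 0.198
lean 89.0 slide -3.0 cost 0.164 tool lean 53.4 tip in tube x,z mm -57.7 237.3 F [ 0.9  0.6 -0.1]
```

View pics/m8.png

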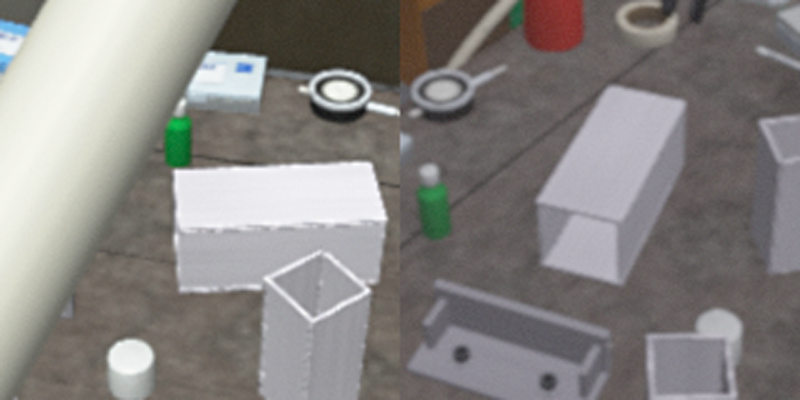

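The tube lies flat, pointing away from the stop (side: top face (175,170)–(385,218); scene: foot end corners (542,205), (622,220), (622,282), (542,265)), and the robot is clear of it. I'll compute the push in the stop's frame.

Run:
```python
from h import *
p=capture("scene");s=capture("side")
sc=lambda L:np.array([((x-400)/2.5+240,y/2.5+200) for x,y in L])-.3
sd=lambda L:np.array([(x/2.5+230,y/2.5+170) for x,y in L])-.3
V=[(0,H,.07),(0,-H,.07),(0,-H,0),(0,H,0),(.16,H,.07),(.16,-H,.07)];uv=sc([(542,204),(622,219),(622,282),(543,265),(616,87),(685,100)])
W=[(0,H,.07),(0,-H,.07),(.16,H,.07),(.16,-H,.07),(0,-H,0)];wv=sd([(175,171),(179,229),(370,163),(385,219),(180,290)])
f=lambda q:np.r_[(proj(p,place(q,V))-uv).ravel(),(proj(s,place(q,W))-wv).ravel()]
r=least_squares(f,[.57,.02,-1.27]);print("tube foot",r.x,r.fun.round(1))
q1,_=fit(p,V,uv,r.x);q2,_=fit(s,W,wv,r.x);print("scene only",q1,"side only",q2)
S=[(0,.07,.045),(0,-.07,.045),(-.056,.07,.003)];q,e=fit(p,S,sc([(437,282),(608,333),(410,367)]),[.564,.1035,-1.29]);print("stop",q,e)
for st in(q,[.5639,.1035,-1.295]):
  for t in(r.x,q1):
    c,k=np.cos(st[2]),np.sin(st[2]);dx=t[:2]-st[:2];print("foot in stop frame x,y mm",1000*(dx@[c,k]),1000*(dx@[-k,c]),"yaw diff deg",np.degrees(t[2]-st[2]))
```

```text
tube foot [ 0.57343199  0.02299077 -1.27509541] [-1.6 -1.   0.5  1.4  0.7  2.4 -0.2  0.5 -1.8 -0.5  1.3  0.9  0.  -0.9
  0.3 -0.7  1.2 -0.6  1.4 -0.   0.   1.2]
scene only [ 0.57447812  0.0211036  -1.27488192] side only [ 0.57279378  0.02404582 -1.27427257]
stop [ 0.56207243  0.10531037 -1.3200282 ] [ 0.5 -1.5  1.1  0.  -1.7  1.1]
foot in stop frame x,y mm 82.56367325930331 -9.423197622528253 yaw diff deg 2.5744586936427174
foot in stop frame x,y mm 84.6514084658287 -8.87808406121382 yaw diff deg 2.586691103927931
foot in stop frame x,y mm 80.06236934093342 -12.751964987883335 yaw diff deg 1.1404487443164302
foot in stop frame x,y mm 82.16309247615702 -12.25926893915676 yaw diff deg 1.152681154601644
```

```bash
python3 -m creep '[[0,0,0,8.9,0,0,0.65],[0,0,0,8.9,0,0,0.65],[0,0,0,8.9,0,0,0.65],[0,0,0,8.9,0,0,0.65],[0,0,0,8.9,0,0,0.65],[0,0,0,8.9,0,0,0.65],[0,0,0,0,0,1.7,0.65],[0,0,0,0,0,0,0.65],[0,0,0,0,0,0,0.65],[0,0,0,0,0,0,0.65]]'
cat >> h.py <<'E'
SX=np.array([np.cos(-1.30),np.sin(-1.30),0])
def rel(target):
    s=sense();R=s["ee_rot"];print("tcp",s["tcp_pos"].round(4),"F",s["wrist_force"].round(1),"R",R.round(3).tolist(),"yaw of -y",np.arctan2(-R[1,1],-R[0,1]).round(3),"shift",(R.T@(np.array(target)-s["tcp_pos"])*1000).round(1))
E
python3 -c "
from h import *
rel([.627,-.154,.02])"
```

```text
time_s: 22.25
tcp_pos: [0.6348, -0.1829, 0.0824]
ee_rot: [[-0.966, -0.259, -0.001], [-0.259, 0.966, 0.004], [-0.0, 0.004, -1.0]]
wrist_force: [-0.6, -0.6, -0.8]
gripper_width: 0.649
tcp [ 0.6348 -0.1829  0.0824] F [-0.6 -0.6 -0.8] R [[-0.966, -0.259, -0.001], [-0.259, 0.966, 0.004], [-0.0, 0.004, -1.0]] yaw of -y -1.309 shift [ 0.1 29.7 62.5]
```

```bash
python3 -m creep '[[0,0,10,0,0,0,0.65],[0,0,12,0,0,0,0.65],[0,0,12,0,0,0,0.65],[0,0,11,0,0,0,0.65],[0,0,9,0,0,0,0.65],[0,0,5,0,0,0,0.65],[0,0,3,0,0,0,0.65],[0,10,0,0,0,0,0.65],[0,12,0,0,0,0,0.65],[0,7,0,0,0,0,0.65]]'
```

```text
time_s: 23.5
tcp_pos: [0.6268, -0.1526, 0.0212]
ee_rot: [[-0.965, -0.261, -0.0], [-0.261, 0.965, 0.003], [-0.0, 0.003, -1.0]]
wrist_force: [0.5, -0.2, 0.5]
gripper_width: 0.652
```

```bash
python3 -m creep '[[0,4,0,0,0,0,0.65],[0,4,0,0,0,0,0.65],[0,3,0,0,0,0,0.65],[0,3,0,0,0,0,0.65],[0,4,0,0,0,0,0.65],[0,5,0,0,0,0,0.65],[0,5,0,0,0,0,0.65],[0,5,0,0,0,0,0.65],[0,5,0,0,0,0,0.65],[0,5,0,0,0,0,0.65]]'
cat >> h.py <<'E'
def flat():
    p=capture("side");im=cv2.GaussianBlur(p["color"],(3,3),0).astype(int)
    b=im.mean(2);m=((b>128)&(im.max(2)-im.min(2)<28));black=b<60
    B=[(x,y,z) for x in(0,.16) for y in(-H,H) for z in(0,.07)]
    def cost(v):
        h=cv2.convexHull(proj(p,place([v[0]/10,v[1]/10,-1.28],B)).astype(np.float32))
        a=np.zeros((960,1280),np.uint8);cv2.fillConvexPoly(a,np.round((h+.5)*32).astype(np.int32),255,shift=4)
        a=cv2.resize(a,(640,480),interpolation=cv2.INTER_AREA)/255.
        n=cv2.dilate((a>0).astype(np.uint8),np.ones((25,25)))*(~black)
        return (np.abs(a-m)*n).sum()/a.sum()
    c=min((cost((5.73-.27*t,.23+.96*t)),t) for t in np.arange(-.1,1.1,.05));v=[5.73-.27*c[1],.23+.96*c[1]]
    r=minimize(cost,v,method="Nelder-Mead",options=dict(initial_simplex=[v,[v[0]+.1,v[1]],[v[0],v[1]+.1]]))
    f=np.r_[r.x/10,0];print("foot",f.round(4),"gap to stop mm",((f-[.563,.1043,0])@SX*1000).round(1),"cost",round(r.fun,3),sense()["wrist_force"].round(1))
E
python3 -c "
from h import *
flat()"
```

```text
time_s: 24.75
tcp_pos: [0.6156, -0.1117, 0.0208]
ee_rot: [[-0.966, -0.26, -0.001], [-0.26, 0.966, 0.003], [0.0, 0.004, -1.0]]
wrist_force: [0.6, -2.4, -2.0]
gripper_width: 0.65
foot [0.5701 0.0545 0.    ] gap to stop mm 49.8 cost 0.176 [ 0.7 -0.6 -0.6]
```

```bash
python3 -m creep '[[0,5,0,0,0,0,0.65],[0,5,0,0,0,0,0.65],[0,5,0,0,0,0,0.65],[0,5,0,0,0,0,0.65],[0,5,0,0,0,0,0.65],[0,5,0,0,0,0,0.65],[0,4,0,0,0,0,0.65],[0,3,0,0,0,0,0.65],[0,2,0,0,0,0,0.65],[0,1,0,0,0,0,0.65]]'
python3 -c "
from h import *
flat()"
```

```text
time_s: 26.05
tcp_pos: [0.6052, -0.0735, 0.021]
ee_rot: [[-0.966, -0.26, -0.001], [-0.26, 0.966, 0.003], [0.0, 0.003, -1.0]]
wrist_force: [0.2, -2.0, -1.1]
gripper_width: 0.648
foot [0.56  0.088 0.   ] gap to stop mm 14.9 cost 0.281 [ 1.1 -0.9 -1. ]
```

```bash
python3 -m creep '[[0,1,0,0,0,0,0.65],[0,1,0,0,0,0,0.65],[0,1,0,0,0,0,0.65],[0,0.8,0,0,0,0,0.65],[0,0.8,0,0,0,0,0.65],[0,0.8,0,0,0,0,0.65],[0,0.6,0,0,0,0,0.65],[0,0.6,0,0,0,0,0.65],[0,0.5,0,0,0,0,0.65],[0,0.5,0,0,0,0,0.65]]'
python3 -c "
from h import *
flat()"
```

```text
time_s: 27.35
tcp_pos: [0.6033, -0.0662, 0.0211]
ee_rot: [[-0.966, -0.26, -0.001], [-0.26, 0.966, 0.003], [0.0, 0.003, -1.0]]
wrist_force: [-0.3, -1.9, -2.4]
gripper_width: 0.65
foot [0.5569 0.0991 0.    ] gap to stop mm 3.4 cost 0.325 [ 0.3 -2.3 -0.7]
```

```bash
python3 -m creep '[[0,0.4,0,0,0,0,0.65],[0,0.4,0,0,0,0,0.65],[0,0.4,0,0,0,0,0.65],[0,0.4,0,0,0,0,0.65],[0,0.3,0,0,0,0,0.65],[0,0.3,0,0,0,0,0.65],[0,0.3,0,0,0,0,0.65],[0,0.3,0,0,0,0,0.65],[0,0,0,0,0,0,0.65],[0,0,0,0,0,0,0.65]]'
python3 -c "
from h import *
flat()"
```

```text
time_s: 28.65
tcp_pos: [0.6025, -0.0635, 0.0211]
ee_rot: [[-0.966, -0.26, -0.001], [-0.26, 0.966, 0.003], [0.0, 0.004, -1.0]]
wrist_force: [0.9, -2.4, -2.0]
gripper_width: 0.649
foot [0.5557 0.1024 0.    ] gap to stop mm -0.2 cost 0.338 [-0.1 -2.1 -1.4]
```

```bash
python3 -m creep '[[0,0.3,0,0,0,0,0.65],[0,0.3,0,0,0,0,0.65],[0,0.3,0,0,0,0,0.65],[0,0.3,0,0,0,0,0.65],[0,0.3,0,0,0,0,0.65],[0,0.3,0,0,0,0,0.65],[0,0.2,0,0,0,0,0.65],[0,0.2,0,0,0,0,0.65],[0,0,0,0,0,0,0.65],[0,0,0,0,0,0,0.65]]'
```

```text
time_s: 29.95
tcp_pos: [0.602, -0.0614, 0.0211]
ee_rot: [[-0.966, -0.26, -0.001], [-0.26, 0.966, 0.003], [0.0, 0.004, -1.0]]
wrist_force: [1.4, -1.8, -1.6]
gripper_width: 0.649
```

```bash
python3 -c "
from h import *
flat()"
```

```text
foot [0.5552 0.1045 0.    ] gap to stop mm -2.3 cost 0.339 [-0.5 -1.9 -1.2]
```

```bash
python3 -m creep '[[0,0.3,0,0,0,0,0.65],[0,0.3,0,0,0,0,0.65],[0,0.3,0,0,0,0,0.65],[0,0.3,0,0,0,0,0.65],[0,0.3,0,0,0,0,0.65],[0,0.3,0,0,0,0,0.65],[0,0.2,0,0,0,0,0.65],[0,0.2,0,0,0,0,0.65],[0,0,0,0,0,0,0.65],[0,0,0,0,0,0,0.65]]'
```

```text
time_s: 31.25
tcp_pos: [0.6026, -0.0605, 0.0217]
ee_rot: [[-0.965, -0.261, 0.001], [-0.261, 0.965, 0.002], [-0.002, 0.001, -1.0]]
wrist_force: [3.1, -7.5, -1.2]
gripper_width: 0.649
```

```bash
python3 -m creep '[[0,0.3,0,0,0,0,0.65],[0,0.3,0,0,0,0,0.65],[0,0.3,0,0,0,0,0.65],[0,0,0,0,0,0,0.65],[0,0,0,0,0,0,0.65],[0,0,0,0,0,0,0.65],[0,0,0,0,0,0,0.65],[0,0,0,0,0,0,0.65],[0,0,0,0,0,0,0.65],[0,0,0,0,0,0,0.65]]'
python3 -c "
from h import *
flat();s=sense();print(s['moment'],s['wrist_force'])"
```

```text
time_s: 32.5
tcp_pos: [0.6027, -0.0604, 0.0219]
ee_rot: [[-0.965, -0.261, 0.002], [-0.261, 0.965, 0.001], [-0.002, 0.001, -1.0]]
wrist_force: [3.7, -10.2, -1.0]
gripper_width: 0.646
foot [0.5538 0.1139 0.    ] gap to stop mm -11.7 cost 0.339 [  3.3 -11.2  -1.5]
[-3.07917027 -0.92798919  0.06594988] [  3.27002737 -11.18348643  -1.48193472]
```

Firm contact: the force rose to 11 N with no further travel. Backing off to look.

```bash
python3 -m creep '[[0,-2,0,0,0,0,0.65],[0,-5,0,0,0,0,0.65],[0,-15,0,0,0,0,0.65],[0,-20,0,0,0,0,0.65],[0,-20,0,0,0,0,0.65],[0,-20,-20,0,0,0,0.65],[0,-30,-30,0,0,0,0.65],[0,-40,-40,0,0,0,0.65],[0,-40,-40,0,0,0,0.65],[0,-40,-40,0,0,0,0.65]]'
python3 - <<'E'
from h import *
c=capture("scene")["color"][240:360,230:350]
b=capture("side")["color"][200:320,220:340]
cv2.imwrite("pics/m9.png",cv2.resize(np.hstack([c,b]),None,fx=3.33,fy=3.33,interpolation=cv2.INTER_CUBIC))
print(sense()["tcp_pos"],sense()["wrist_force"])
for n,cam in(("vial","scene"),("jar","scene"),("cap","side"),("driver","scene")):print(n,[(np.round(d["xy"]).tolist(),round(d["p"],2)) for d in find_in(cam,n)][:2])
E
```

```text
time_s: 33.8
tcp_pos: [0.6615, -0.2856, 0.1917]
ee_rot: [[-0.966, -0.259, -0.001], [-0.259, 0.966, 0.003], [-0.0, 0.004, -1.0]]
wrist_force: [0.8, -0.0, 0.2]
gripper_width: 0.649
[ 0.66416857 -0.28934016  0.19588392] [-0.05707468  0.08823446 -0.2531333 ]
vial [([249.0, 281.0], 0.59), ([310.0, 291.0], 0.22)]
jar [([219.0, 311.0], 0.7)]
cap [([281.0, 318.0], 0.89)]
driver [([430.0, 238.0], 0.89)]
```

View pics/m9.png

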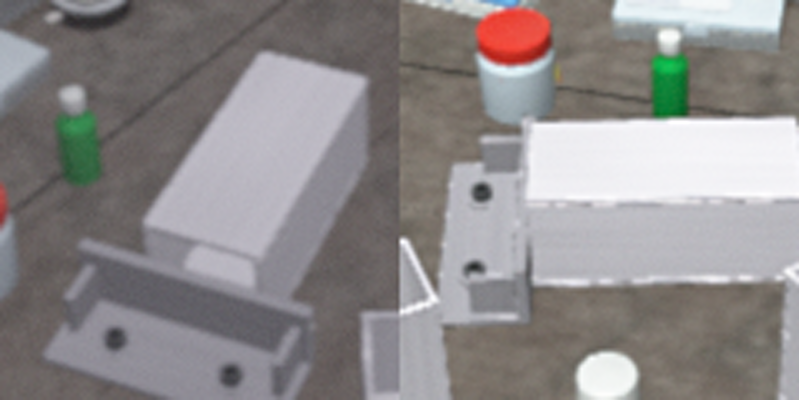

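The tube lies flat with its foot edge (147,222)–(260,258) parallel to the stop's top edge (82,243)–(312,315). In the side view its foot end meets the face at x≈525. The vial, jar, cap and driver detections are within 4 px of where they started, and the robot is clear. Handing in.

```bash
python3 -c "
from station import *
print(finish_job())"
```

```text
the job is handed in; nothing more can be done
None
```

I tipped the 70 mm tube over with the fingertips inside its mouth and lowered it on its rear wall until it lay flat. I then pushed it back until its foot end met the stop, and handed the job in at about 34 s. `finish_job()` gave no verdict, so the result below rests on my own checks.

- **False start:** on the first try the fingertips rode up onto the front rim at about 17° lean. They end about 21 mm behind the nominal TCP. I let the tube back upright gently, reinserted deeper, and tipped it again without trouble.
- **Past the balance point:** the tube dropped freely for a few degrees through the play in the bore before the fingers caught it. I estimate at most about 1.6 rad/s, but I did not measure its speed.
- **Against the stop:** the wrist force rose from about 2 N to 11 N with no further travel. In the last pictures the foot end sits on the face, with its edge parallel to the stop's edge. Before the push I estimated it about 10 mm sideways of the middle of the stop.
- **Neighbouring objects:** the vial, jar, cap and driver were found within 4 px of where they started, and the robot was clear of everything.
- **Check that disagreed:** my silhouette-based gap estimate drifted to −12 mm near the end, because the stop merged into the mask. I relied on the force and the final view instead.

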